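Clock and seat the keyed ring on the nozzle holder

TASK

The keyed clocking ring on the nozzle holder is riding high because its notch is off the locating pin. With a fingertip, push one of the two upright dogs to turn the ring on its spigot until the notch in its rim stands over the pin, then press the ring straight down until it sits fully home on the holder. Do not lift the ring, and leave the other parts on the plate where they are.

Things in the scene. Friction and masses are not known exactly. Their poses are not given: they have to be found in the camera images.
- seat (a point): Centre of the top face of the nozzle holder, a fixed round steel tower on the locked carriage; its level top flange is 124 mm across. It lies on the ring's vertical turning axis; x points to the locating pin. A fixed spigot 39 mm across rises 20 mm from it through the ring. The boss carrying the pin juts out to 95 mm from the axis, 30 mm wide, with a fine light line.
- pin (a point): Top of the fixed locating pin: an upright steel dowel 12 mm across with a hemispherical nose, its axis 55 mm from the spigot's axis, its top 8 mm above the flange's face. Its outer half shows beyond the ring's rim. The ring rests just above this top until the notch is over it.
- ring_face (a point): Centre of the top face of the clocking ring, on the turning axis; x points to its notch. The ring is a level aluminium disc 110 mm across, 10 mm thick, 40 mm bore, 0.28 kg, dark ticks round its face. It turns any number of turns either way (about 2 N at the dogs) and stays where it is left. The face is 18 mm above the flange at the start, 10 mm when seated.
- notch (a point): Middle of the notch's mouth: at the rim, on the ring's top face, 55 mm from the axis. The notch is 16 mm wide, 9 mm deep (in to 46 mm from the axis) and goes through the ring's thickness. It clears the pin by 2 mm each side; if it is up to about 4 mm off, the pin's round nose leads the ring in when pressed.
- dog_left (a point): Centre of the top of one of the two upright dogs, aluminium blocks standing on the ring's top face: 12 mm thick in the direction of turning, 18 mm radially (29 to 47 mm from the axis), 22 mm high above the ring's face. Seen from above this one is 90 degrees counter-clockwise from the notch.
- dog_right (a point): The same for the other dog, 90 degrees clockwise from the notch.
- ring_press (a joint): How far the ring has been pressed down, m: 0 at the start (riding on the pin), 0.0082 fully seated on the flange, negative when lifted. An O-ring in the bore holds it at any height: pushing it down takes about 5 N, anywhere on the ring's face or on top of a dog; it stays level and does not spring back.
- injector: Bystander: loose black injector body lying on the plate, about 200 mm long and 34 mm thick. Origin under its middle.
- connector: Bystander: loose brass quick connector standing on the plate, 34 mm across, 58 mm high. Origin at the centre of its underside.
- shield: Bystander: loose clear acrylic shield block standing on the plate, 30 x 120 x 85 mm high. Origin at the centre of its underside.
- adapter_box: Bystander: loose steel adapter box with a latch on its lid, 150 x 100 x 65 mm high. Origin at the centre of its underside.

How it is judged:
By the outcome, as a careful person would: the job done as asked, in the order asked, and still so for the second after the job is handed in, with the robot touching nothing.
It also fails if it takes over 42 s, if anything falls off the work surface, if the arm or the gripper's body presses on something with over 40 N, if the wrist force passes 120 N, or if a joint passes its speed limit or range.

ROBOT

A 6-joint arm with a two-finger parallel gripper is mounted at the origin on the work surface. World frame = base frame: x ahead of the robot, y to its left, z up, the work surface at z = 0. Lengths are in m, angles in rad, forces in N, time in s.
With the tool pointing down it reaches from about 0.4 to 0.825 m from the base axis. Payload 7 kg.
Tool frame: the origin (TCP) lies between the finger pads; the fingertips stand 19 mm ahead of it and the grasp point (between the pads) is the TCP; z points along the fingers, y is the direction in which the jaws open and shut (so a half turn about z gives the same grasp; the last joint's range is limited). The gripper opens to 88 mm and grips with 3 to 60 N. Pads are 19 mm wide; open, the fingers measure 130 mm over their backs; the gripper's body (78 mm by 193 mm) begins 47 mm behind the grasp point.
Start: joints at [1.391, 0.359, 0.012, 0, -1.224, -0.288], TCP at [0.304, 0.602, 0.246] pointing down, gripper open.
Joint ranges: [-3.07, 3.07], [-1.43, 2.12], [-1.02, 1.25], [-3.03, 1.67], [-3.05, -0], [-3.03, 3.03]. Speed limits (rad/s): [2.39, 2.39, 3.01, 3.14, 3.14, 3.14].

INTERFACE

Orientations are given as a unit quaternion [x, y, z, w].
In Python, from workcell import arm gives the robot as it stands.
- The arm moves only by the tool step_arm, never from a script. Its argument "series" is a list of rows, each an object of numbers: "dx", "dy", "dz": the shift along the tool's x, y, z in m; "rx", "ry", "rz": the turn, a rotation vector about the tool's x, y, z in rad. A call has exactly 10 rows; each row is the pose to reach, as a shift and turn from the pose commanded when the call began, along the tool's axes at that moment; what a row does not reach only later rows make up. A row lasts 1/10 s, in which the tool goes at most 50 mm and 8.59 degrees, less where a joint would pass 70% of its speed; a pose out of reach is approached as far as the arm can. A call with a gripper value outside its range is refused whole. "fingers" is the opening, from 0 (shut) to 1 (fully open), set as the call begins (left out, the last holds). The fingers move at their own pace and stop on an object; the grip force is fixed at half the most. Time passes only in rows, so rows that repeat a pose let the fingers close, or fill a call up. It gives the time, the measured TCP pose, the force and the opening at its end, in the units of the state.
- arm.read_state(): the state, without advancing time (a new reading comes with each control period).
- arm.camera(name): name is "scene" or "side" or "wrist"; returns the picture (400x640x3 uint8, red, green, blue); there is no depth.
- arm.camera_params(name): a dict with "vertical_fov" (degrees; the focal length in pixels is half the picture's height over the tangent of half this angle, whatever the lens; pixels are square), "cx", "cy" (the principal point, pixels), "distortion" ([k1, k2, p1, p2, k3] as OpenCV has them; the pictures are not rectified), "camera_from_world" (4x4, takes a point from world to camera coordinates); the wrist camera has in their place "hand_eye" (4x4, takes a point from camera to tool coordinates, whose origin is the TCP and whose axes are the flange's). Camera axes: x right, y up, looking along -z (the intrinsics and any distortion apply to the point x, -y, -z); pixel columns grow to the right and rows downward; lengths in m; the calibration is good to about 2 mm. A picture is of the moment at which its call begins: read the wrist's pose just before it. camera_params takes no time and is no camera call.
- arm.finish_job(): hands the job in, once; it reports no verdict.
Trained networks look in the newest picture that a camera, given by its name, has taken for a name from the list of things; names that differ only in an ending like _2 or _b are one class to them, and where a whole thing is asked for, a point or a joint stands for the part that bears it (a point fixed in the world has none). Each returns a list of dicts, best first, with "conf" (0 to 1); they miss things now and then, are a little off and sometimes report something else, mostly with a low value. They report only what shows in the picture. A call takes as long as a camera call.
- arm.outline_of(camera, label): "pixels" (400x640 bool, what is visible of it) and "rect" ([centre column, centre row, width, height] in pixels, round what is visible of it).
- arm.landmark_of(camera, label): "location" ([column, row] in pixels: a listed point, or the origin of a listed thing).
The state is a dict: "clock": time; "joint_positions": joint angles; "dq": joint speeds; "tau": joint torques, N m; "tool_pos": TCP position; "ee_rot": TCP orientation; "force": force on the tool from outside, world axes, zero at the start; "ft_torque": the same for the moment, N m; "grip_width": finger opening in m.
Only numpy, scipy, OpenCV 4.12 (cv2) and the standard library are available. Lean on these libraries where they do the work, as an engineer would, in place of code of your own. Each camera call takes 0.05 s, during which the arm holds its last target.

## Working session

There is one attempt and no reset: what is moved stays moved. The work goes in short steps, Python scripts to look and compute and a tool call to move; the robot and the scene stay as the last step left them, time stands still between calls to the robot, and variables do not carry over. Pictures are saved under pics/ and viewed, and the job is handed in when it is done.

Besides the shell and the picture viewer there is one more tool, called after ">>>" by a JSON object that holds its "name" and its "arguments", one argument or row to a line. step_arm: Moves the arm, as the interface text tells. Its arguments: {"type":"object","properties":{"series":{"type":"array"},"fingers":{"type":"number"}},"required":["series"]}

```bash
mkdir -p pics; ls; cat > h.py <<'E'
import numpy as np, cv2
from workcell import arm
from scipy.spatial.transform import Rotation as R
def K(p):
    f=200/np.tan(np.radians(p["vertical_fov"])/2)
    return np.array([[f,0,p["cx"]],[0,f,p["cy"]],[0,0,1.]]),np.array(p["distortion"],float)
def T(name,st=None):
    p=arm.camera_params(name)
    if name!="wrist": return np.array(p["camera_from_world"]),p
    st=st or arm.read_state()
    W=np.eye(4);W[:3,:3]=R.from_quat(st["ee_rot"]).as_matrix();W[:3,3]=st["tool_pos"]
    return np.linalg.inv(W@np.array(p["hand_eye"])),p
def ray(name,px,st=None):
    M,p=T(name,st);k,d=K(p)
    u=cv2.undistortPoints(np.array([[px]],float),k,d)[0,0]
    v=np.array([u[0],-u[1],-1.]);Mi=np.linalg.inv(M)
    return Mi[:3,3],Mi[:3,:3]@v
def at_z(name,px,z,st=None):
    o,v=ray(name,px,st);return o+v*(z-o[2])/v[2]
def proj(name,P,st=None):
    M,p=T(name,st);k,d=K(p)
    q=(M[:3,:3]@np.atleast_2d(P).T).T+M[:3,3]
    return cv2.projectPoints(q*[1,-1,-1],np.zeros(3),np.zeros(3),k,d)[0][:,0]
def tri(obs):
    A=np.zeros((3,3));b=np.zeros(3)
    for o,v in obs:
        v=v/np.linalg.norm(v);P=np.eye(3)-np.outer(v,v);A+=P;b+=P@o
    X=np.linalg.solve(A,b)
    return X,[np.linalg.norm((np.eye(3)-np.outer(v,v)/(v@v))@(X-o)) for o,v in obs]
def save(im,n): cv2.imwrite("pics/"+n,im[:,:,::-1])
E
python3 - <<'E'
from h import *
s=arm.read_state();print({k:np.round(v,3) for k,v in s.items()})
for c in ["scene","side"]:
    save(arm.camera(c),c+"0.png");
    for l in ["seat","pin","ring_face","notch","dog_left","dog_right"]:
        r=arm.landmark_of(c,l);print(c,l,[(np.round(x["location"],1),round(x["conf"],2)) for x in r[:2]])
print(arm.camera_params("scene"))
E
```

```text
pics
{'clock': np.float64(0.0), 'joint_positions': array([ 1.391,  0.359,  0.011, -0.   , -1.224, -0.288]), 'dq': array([-0.002,  0.001,  0.001, -0.001,  0.   ,  0.001]), 'tau': array([ 2.0000e-03, -5.8272e+01,  2.9305e+01,  6.9970e+00,  7.0000e-03,
       -0.0000e+00]), 'tool_pos': array([0.304, 0.602, 0.245]), 'ee_rot': array([ 0.973, -0.232, -0.   ,  0.001]), 'force': array([-0.064, -0.137,  0.579]), 'ft_torque': array([ 0.011,  0.061, -0.043]), 'grip_width': np.float64(0.088)}
scene seat [(array([281.5, 242.3]), 0.68)]
scene pin [(array([300.1, 255.3]), 0.84)]
scene ring_face [(array([278.8, 241.7]), 0.9)]
scene notch [(array([276. , 257.4]), 0.81), (array([259. , 224.2]), 0.47)]
scene dog_left [(array([297.5, 225.8]), 0.68)]
scene dog_right [(array([258.5, 223.3]), 0.79)]
side seat [(array([302. , 268.5]), 0.81), (array([441.4, 346.4]), 0.43)]
side pin [(array([333.5, 268.4]), 0.92)]
side ring_face [(array([304.4, 261.7]), 0.56)]
side notch [(array([323.2, 279.6]), 0.92)]
side dog_left [(array([319. , 241.3]), 0.62)]
side dog_right [(array([282.7, 261.6]), 0.7)]
{'vertical_fov': 49.517345861567556, 'cx': 326.9779950300996, 'cy': 202.5643558140988, 'distortion': array([-0.07156446,  0.        ,  0.        ,  0.        ,  0.        ]), 'camera_from_world': array([[ 8.77363691e-01,  4.79611848e-01,  1.43328114e-02,
        -5.26111007e-01],
       [-2.69158289e-01,  4.67208810e-01,  8.42181538e-01,
         8.85758687e-05],
       [ 3.97223828e-01, -7.42757297e-01,  5.39003550e-01,
        -1.13098322e+00],
       [ 0.00000000e+00,  0.00000000e+00,  0.00000000e+00,
         1.00000000e+00]])}
```

View pics/scene0.png

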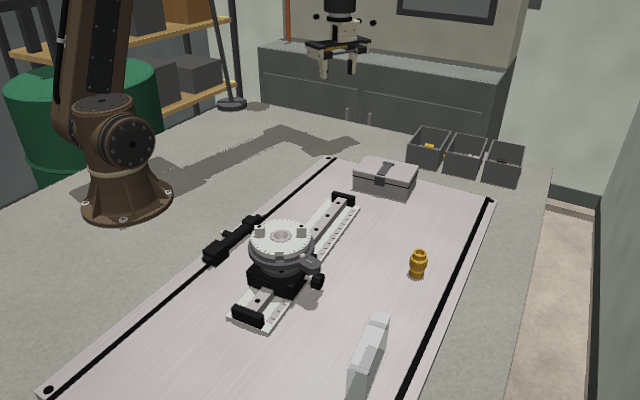

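View pics/side0.png

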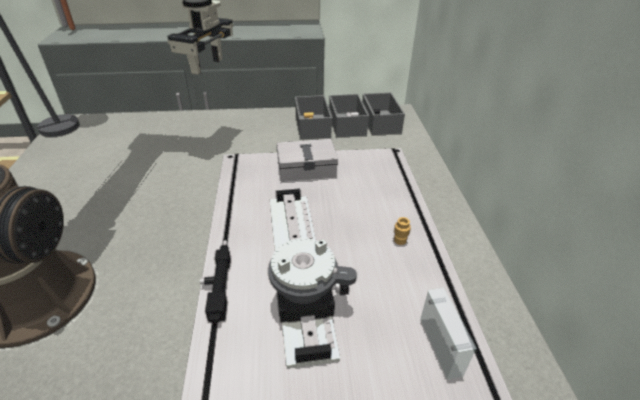

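```bash
python3 - <<'E'
from h import *
L={"seat":((281.5,242.3),(302,268.5)),"pin":((300.1,255.3),(333.5,268.4)),"face":((278.8,241.7),(304.4,261.7)),"notch":((276,257.4),(323.2,279.6)),"dl":((297.5,225.8),(319,241.3)),"dr":((258.5,223.3),(282.7,261.6))}
X={}
for k,(a,b) in L.items():
    x,e=tri([ray("scene",a),ray("side",b)]);X[k]=x;print(k,x.round(4),np.round(e,4))
import math
for k in X:
    d=X[k]-X["face"];print(k,np.hypot(*d[:2]).round(4),math.degrees(math.atan2(d[1],d[0])))
a=cv2.imread("pics/scene0.png")[190:310,220:340];b=cv2.imread("pics/side0.png")[210:330,245:365]
cv2.imwrite("pics/z0.png",np.hstack([cv2.resize(a,(400,400),interpolation=2),cv2.resize(b,(400,400),interpolation=2)]))
E
```

```text
seat [ 0.5371 -0.068   0.1189] [0.0028 0.0028]
pin [ 0.5904 -0.0843  0.1263] [0.0016 0.0016]
face [ 0.5406 -0.075   0.1338] [0.0039 0.0039]
notch [ 0.5684 -0.1245  0.1434] [0.0033 0.0033]
dl [ 0.5673 -0.0543  0.1637] [0.0017 0.0017]
dr [ 0.5049 -0.0906  0.1641] [0.0033 0.0033]
seat 0.0078 116.06023152600113
pin 0.0506 -10.526810117022332
face 0.0 0.0
notch 0.0568 -60.605453992935246
dl 0.0338 37.826707731526156
dr 0.0389 -156.36357087285768
```

View pics/z0.png

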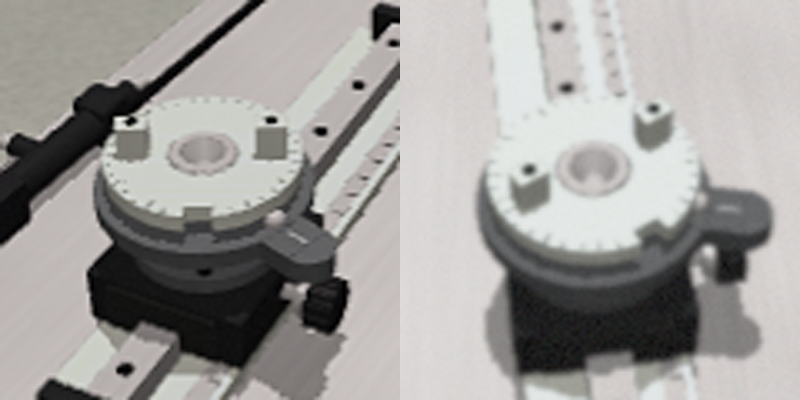

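Notch is about 47° clockwise of the pin, so the ring must turn counter-clockwise. I'll take a closer wrist look before moving in.

```bash
python3 - <<'E'
from h import *
p=arm.camera_params("wrist");print(p["vertical_fov"],np.array(p["hand_eye"]).round(3), p["cx"],p["cy"])
s=arm.read_state();Rm=R.from_quat(s["ee_rot"]).as_matrix();print(Rm.round(3))
# where camera axis hits z=.13
P=np.array([.5385,-.072,.15])
H=np.array(p["hand_eye"])
# tool yaw target x at -60deg: aim TCP so that ring centre in view at height .27
yaw=np.radians(-60);Rt=np.c_[[np.cos(yaw),np.sin(yaw),0],[np.sin(yaw),-np.cos(yaw),0],[0,0,-1]]
for h in (.25,.3,.33):
  d=Rt@H[:3,:3]@[0,0,-1.];o=Rt@H[:3,3]
  t=(P[2]-(h+o[2]))/d[2];tcp=P[:2]-(o+d*t)[:2]
  t3=np.array([*tcp,h]);sh=Rm.T@(t3-s["tool_pos"])
  print(h,t,tcp.round(3),sh.round(3))
E
```

```text
62.19684046653189 [[ 0.001  0.969  0.247  0.066]
 [ 1.    -0.001 -0.    -0.001]
 [-0.     0.247 -0.969 -0.139]
 [ 0.     0.     0.     1.   ]] 322.60875881946885 204.6990189688174
[[ 0.893 -0.451  0.   ]
 [-0.451 -0.893  0.   ]
 [-0.    -0.    -1.   ]]
0.25 0.24616578612948423 [ 0.535 -0.067] [ 0.508  0.494 -0.004]
0.3 0.2977691058901772 [ 0.542 -0.079] [ 0.519  0.501 -0.054]
0.33 0.3287310977465931 [ 0.546 -0.085] [ 0.525  0.505 -0.084]
```

>>> {"name": "step_arm", "arguments": {
  "series": [
    {"dx": 0.025, "dy": 0.025, "dz": -0.005},
    {"dx": 0.055, "dy": 0.056, "dz": -0.01},
    {"dx": 0.087, "dy": 0.088, "dz": -0.015},
    {"dx": 0.119, "dy": 0.12, "dz": -0.02},
    {"dx": 0.151, "dy": 0.152, "dz": -0.024},
    {"dx": 0.183, "dy": 0.184, "dz": -0.024},
    {"dx": 0.215, "dy": 0.216, "dz": -0.024},
    {"dx": 0.247, "dy": 0.248, "dz": -0.024},
    {"dx": 0.279, "dy": 0.28, "dz": -0.024},
    {"dx": 0.311, "dy": 0.312, "dz": -0.024}
  ],
  "fingers": 0
}}

```text
schema error: expected keys dx, dy, dz, rx, ry, rz
```

>>> {"name": "step_arm", "arguments": {
  "series": [
    {"dx": 0.03, "dy": 0.031, "rz": 0.08},
    {"dx": 0.06, "dy": 0.062, "rz": 0.16},
    {"dx": 0.09, "dy": 0.093, "rz": 0.25},
    {"dx": 0.115, "dy": 0.119, "rz": 0.34},
    {"dx": 0.13, "dy": 0.135, "rz": 0.42},
    {"dx": 0.138, "dy": 0.143, "rz": 0.5},
    {"dx": 0.138, "dy": 0.143, "rz": 0.58},
    {"dx": 0.138, "dy": 0.143, "rz": 0.58},
    {"dx": 0.138, "dy": 0.143, "rz": 0.58},
    {"dx": 0.138, "dy": 0.143, "rz": 0.58}
  ]
}}

```text
schema error: expected keys dx, dy, dz, rx, ry, rz
```

```bash
python3 - <<'E'
from h import *
import pickle
s=arm.read_state();print(s["clock"],s["tool_pos"].round(4),R.from_quat(s["ee_rot"]).as_matrix()[:,0].round(3),s["joint_positions"].round(2),s["grip_width"])
im=arm.camera("wrist");pickle.dump((s,im),open("w1.pkl","wb"));save(im,"w1.png")
for l in ["seat","pin","ring_face","notch","dog_left","dog_right"]:
    r=arm.landmark_of("wrist",l);print(l,[(np.round(x["location"],1),round(x["conf"],2)) for x in r[:2]])
E
```

```text
0.7 [0.3044 0.6025 0.2456] [ 0.893 -0.451 -0.   ] [ 1.39  0.36  0.01 -0.   -1.22 -0.29] 0.087773019159942
seat []
pin []
ring_face []
notch []
dog_left []
dog_right []
```

View pics/w1.png

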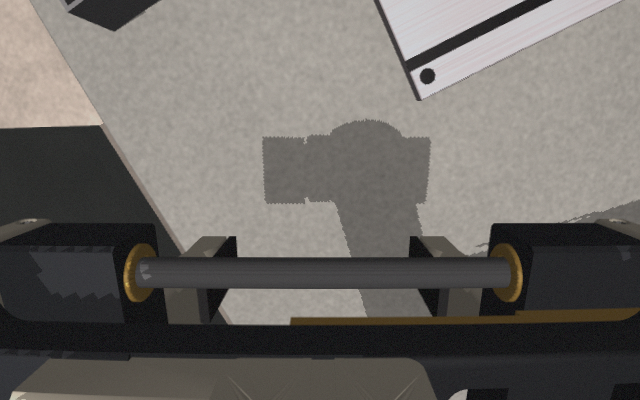

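The rows need all six keys, so neither call moved the arm. The wrist picture shows only bare table, with the gripper filling rows below about 220. The ring therefore has to lie on the tool's +x side, as planned.

>>> {"name": "step_arm", "arguments": {
  "series": [
    {"dx": 0.025, "dy": 0.025, "dz": -0.005, "rx": 0, "ry": 0, "rz": 0},
    {"dx": 0.055, "dy": 0.056, "dz": -0.01, "rx": 0, "ry": 0, "rz": 0},
    {"dx": 0.087, "dy": 0.088, "dz": -0.015, "rx": 0, "ry": 0, "rz": 0},
    {"dx": 0.119, "dy": 0.12, "dz": -0.02, "rx": 0, "ry": 0, "rz": 0},
    {"dx": 0.151, "dy": 0.152, "dz": -0.024, "rx": 0, "ry": 0, "rz": 0},
    {"dx": 0.183, "dy": 0.184, "dz": -0.024, "rx": 0, "ry": 0, "rz": 0},
    {"dx": 0.215, "dy": 0.216, "dz": -0.024, "rx": 0, "ry": 0, "rz": 0},
    {"dx": 0.247, "dy": 0.248, "dz": -0.024, "rx": 0, "ry": 0, "rz": 0},
    {"dx": 0.279, "dy": 0.28, "dz": -0.024, "rx": 0, "ry": 0, "rz": 0},
    {"dx": 0.311, "dy": 0.312, "dz": -0.024, "rx": 0, "ry": 0, "rz": 0}
  ],
  "fingers": 0
}}

```text
clock: 2.05
tool_pos: [0.4415, 0.182, 0.27]
ee_rot: [0.973, -0.232, 0.0, -0.0]
force: [1.4, 1.2, 1.1]
grip_width: 0.013
```

>>> {"name": "step_arm", "arguments": {
  "series": [
    {"dx": 0.03, "dy": 0.031, "dz": 0, "rx": 0, "ry": 0, "rz": 0.08},
    {"dx": 0.06, "dy": 0.062, "dz": 0, "rx": 0, "ry": 0, "rz": 0.16},
    {"dx": 0.09, "dy": 0.093, "dz": 0, "rx": 0, "ry": 0, "rz": 0.25},
    {"dx": 0.115, "dy": 0.119, "dz": 0, "rx": 0, "ry": 0, "rz": 0.34},
    {"dx": 0.13, "dy": 0.135, "dz": 0, "rx": 0, "ry": 0, "rz": 0.42},
    {"dx": 0.138, "dy": 0.143, "dz": 0, "rx": 0, "ry": 0, "rz": 0.5},
    {"dx": 0.138, "dy": 0.143, "dz": 0, "rx": 0, "ry": 0, "rz": 0.58},
    {"dx": 0.138, "dy": 0.143, "dz": 0, "rx": 0, "ry": 0, "rz": 0.58},
    {"dx": 0.138, "dy": 0.143, "dz": 0, "rx": 0, "ry": 0, "rz": 0.58},
    {"dx": 0.138, "dy": 0.143, "dz": 0, "rx": 0, "ry": 0, "rz": 0.58}
  ]
}}

```text
clock: 3.05
tool_pos: [0.4999, -0.0058, 0.2697]
ee_rot: [0.866, -0.499, 0.0, -0.0]
force: [0.0, 0.9, -0.3]
grip_width: 0.0006
```

```bash
cat > look.py <<'E'
from h import *
import pickle,sys
n=sys.argv[1]
s=arm.read_state();print(s["clock"],s["tool_pos"].round(4),R.from_quat(s["ee_rot"]).as_matrix()[:,0].round(3),s["joint_positions"].round(2),s["force"].round(1),s["grip_width"])
im=arm.camera("wrist");pickle.dump((s,im),open(n+".pkl","wb"));save(im,n+".png")
for l in sys.argv[2:]:
    r=arm.landmark_of("wrist",l);print(l,[(np.round(x["location"],1),round(x["conf"],2)) for x in r[:2]])
E
python3 look.py w2 pin ring_face notch dog_left dog_right
```

```text
3.05 [ 0.4999 -0.0058  0.2697] [ 0.501 -0.865  0.   ] [ 0.38  0.05 -0.33 -0.   -1.19  0.14] [ 0.   0.9 -0.3] 0.0005517527499594424
pin [(array([268.2,  65.5]), 0.56)]
ring_face []
notch [(array([319.7,  38.5]), 0.66), (array([370.6, 112.9]), 0.3)]
dog_left [(array([271.5, 111.2]), 0.73), (array([373.3, 115.8]), 0.53)]
dog_right [(array([368.6, 112.2]), 0.97)]
```

View pics/w2.png

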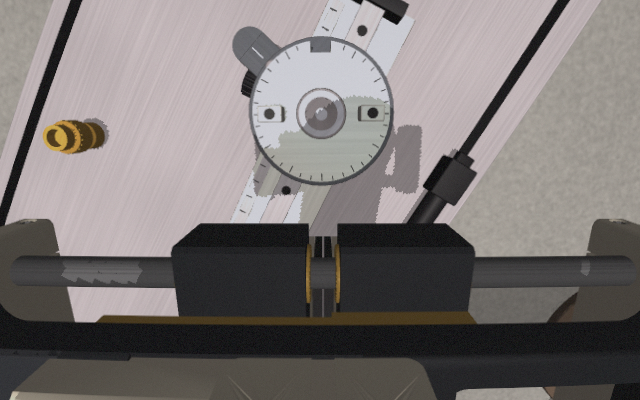

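```bash
python3 - <<'E'
import cv2
a=cv2.imread("pics/w2.png")[20:200,220:420]
cv2.imwrite("pics/z2.png",cv2.resize(a,None,fx=3.3,fy=3.3,interpolation=2))
E
```

```text
(no output)
```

View pics/z2.png

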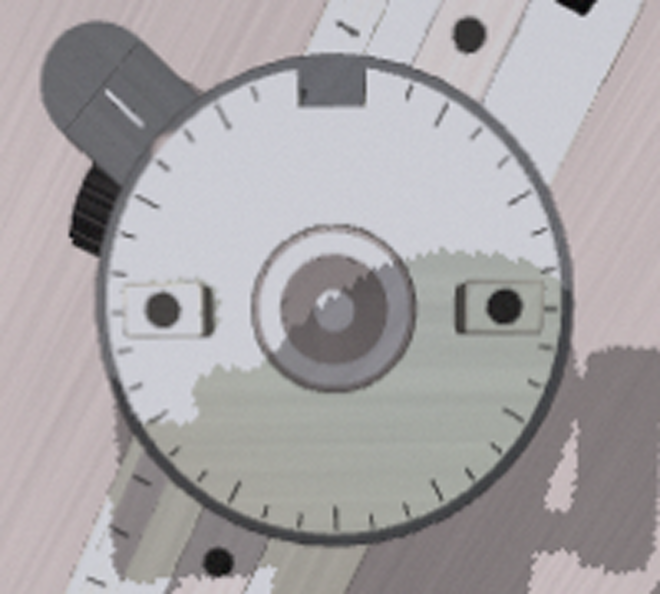

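```bash
cat > fit.py <<'E'
from h import *
import pickle
from scipy.optimize import least_squares
s,im=pickle.load(open("w2.pkl","rb"))
u=lambda q:np.array(q)/3.3+[220,20]
rim=[(107,300),(563,290),(335,533),(160,160),(513,150),(170,455),(510,450)]
dl,dr=u((163,310)),u((503,306)); nc=[u((298,105)),u((366,105))]
def model(p,side):
    x,y,z,f=p;c=np.array([x,y,z]);e=np.array([np.cos(f),np.sin(f),0]);n=np.array([-e[1],e[0],0]);zz=np.array([0,0,.022])
    return np.array([c+.038*n+zz,c-.038*n+zz,c+.046*e+.008*n,c+.046*e-.008*n])
def res(p):
    r=(proj("wrist",model(p,0),s)-np.array([dl,dr]+nc)).ravel().tolist()
    for q in rim:
        X=at_z("wrist",u(q),p[2],s);r.append((np.hypot(X[0]-p[0],X[1]-p[1])-.055)*1300)
    return r
o=least_squares(res,[.538,-.072,.136,-1.05],x_scale=[.01,.01,.01,.1]);p=o.x
print("axis,zface",p[:3].round(4),"notch deg",np.degrees(p[3]).round(1),np.round(o.fun,1))
zf=p[2]-.018
for z in (zf,zf-.005):
  a,b=at_z("wrist",u((107,90)),z,s),at_z("wrist",u((143,126)),z,s)
  for t in (a,b,(a+b)/2): print("line",np.hypot(*(t-p[:3])[:2]).round(4),np.degrees(np.arctan2(t[1]-p[1],t[0]-p[0])).round(1))
t=at_z("wrist",(268.2,65.5),p[2]-.01,s);print("pin net",np.hypot(*(t-p[:3])[:2]).round(4),np.degrees(np.arctan2(t[1]-p[1],t[0]-p[0])).round(1))
for c,L in(("scene",[(300.1,255.3),(281.5,242.3),(278.8,241.7)]),("side",[(333.5,268.4),(302,268.5),(304.4,261.7)])):
  d=np.radians(-13.);print(c,proj(c,[p[0]+.055*np.cos(d),p[1]+.055*np.sin(d),zf+.008]).round(1),proj(c,[p[0],p[1],zf]).round(1),proj(c,p[:3]).round(1),L)
E
python3 fit.py
```

```text
axis,zface [ 0.5368 -0.0668  0.1341] notch deg -59.0 [ 0.7  0.   0.9 -0.4  0.1  0.6  0.3  0.2  0.6  0.2  0.1 -1.6  0.6 -0.7
  0.3]
line 0.078 -13.1
line 0.0658 -12.9
line 0.0719 -13.0
line 0.0794 -13.1
line 0.067 -12.9
line 0.0732 -13.0
pin net 0.0574 -11.2
scene [[302.1 253.9]] [[281.  244.4]] [[280.6 236.7]] [(300.1, 255.3), (281.5, 242.3), (278.8, 241.7)]
side [[333.1 268. ]] [[301.9 267.5]] [[301.8 260.5]] [(333.5, 268.4), (302, 268.5), (304.4, 261.7)]
```

The wrist picture shows the notch at about (320,44) and the dogs at (270,113) and (372,113), with the boss line at upper left. The fit gives the axis at (0.537, -0.067), face z at 0.134, notch at -59° and pin at -13°, so the ring needs about +46°. I'll descend on the clockwise side of dog_left.

>>> {"name": "step_arm", "arguments": {
  "series": [
    {"dx": 0.025, "dy": -0.01, "dz": 0, "rx": 0, "ry": 0, "rz": 0},
    {"dx": 0.06, "dy": -0.025, "dz": 0, "rx": 0, "ry": 0, "rz": 0},
    {"dx": 0.096, "dy": -0.04, "dz": 0.01, "rx": 0, "ry": 0, "rz": 0},
    {"dx": 0.096, "dy": -0.04, "dz": 0.035, "rx": 0, "ry": 0, "rz": 0},
    {"dx": 0.096, "dy": -0.04, "dz": 0.06, "rx": 0, "ry": 0, "rz": 0},
    {"dx": 0.096, "dy": -0.04, "dz": 0.08, "rx": 0, "ry": 0, "rz": 0},
    {"dx": 0.096, "dy": -0.04, "dz": 0.095, "rx": 0, "ry": 0, "rz": 0},
    {"dx": 0.096, "dy": -0.04, "dz": 0.105, "rx": 0, "ry": 0, "rz": 0},
    {"dx": 0.096, "dy": -0.04, "dz": 0.11, "rx": 0, "ry": 0, "rz": 0},
    {"dx": 0.096, "dy": -0.04, "dz": 0.11, "rx": 0, "ry": 0, "rz": 0}
  ]
}}

```text
clock: 4.35
tool_pos: [0.5825, -0.0693, 0.1593]
ee_rot: [0.866, -0.5, -0.0, 0.0]
force: [-0.2, 0.7, 0.7]
grip_width: 0.0004
```

```bash
python3 - <<'E'
from h import *
s=arm.read_state();print(s["clock"],s["tool_pos"].round(4),s["force"].round(1))
a=arm.camera("scene");b=arm.camera("side")
cv2.imwrite("pics/z3.png",np.hstack([cv2.resize(a[190:310,220:340],(400,400),interpolation=2),cv2.resize(b[200:320,245:365],(400,400),interpolation=2)])[:,:,::-1])
Rm=R.from_quat(s["ee_rot"]).as_matrix();ax=np.array([.5368,-.0668,s["tool_pos"][2]])
p0=Rm.T@(s["tool_pos"]-ax);print(p0)
pc=np.array([.0155,-.038])
for d in (0,8,16,24,32,38,43,46):
    c,n=np.cos(np.radians(d)),np.sin(np.radians(d));q=np.array([c*pc[0]+n*pc[1],-n*pc[0]+c*pc[1]])
    print(d,(q-p0[:2]).round(4),-np.radians(d).round(3))
E
```

```text
4.35 [ 0.5825 -0.0693  0.1593] [-0.2  0.7  0.7]
[ 2.49697472e-02 -3.83437936e-02 -2.70689715e-05]
0 [-0.0095  0.0003] -0.0
8 [-0.0149 -0.0014] -0.14
16 [-0.0205 -0.0025] -0.279
24 [-0.0263 -0.0027] -0.419
32 [-0.032  -0.0021] -0.559
38 [-0.0362 -0.0011] -0.663
43 [-0.0395 -0.    ] -0.75
46 [-0.0415  0.0008] -0.803
```

View pics/z3.png

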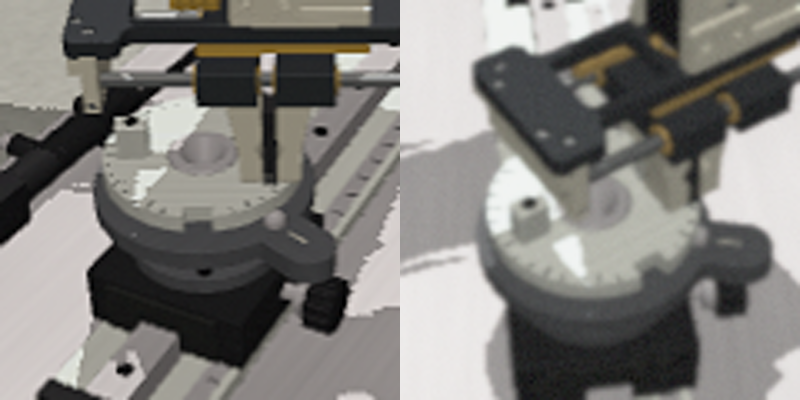

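The closed fingertips stand just above the face, in front of dog_left and clear of it. I'll push along the arc to about 42° and then check.

>>> {"name": "step_arm", "arguments": {
  "series": [
    {"dx": -0.005, "dy": 0, "dz": 0, "rx": 0, "ry": 0, "rz": 0},
    {"dx": -0.0095, "dy": 0, "dz": 0, "rx": 0, "ry": 0, "rz": 0},
    {"dx": -0.0132, "dy": -0.0008, "dz": 0, "rx": 0, "ry": 0, "rz": -0.096},
    {"dx": -0.017, "dy": -0.0019, "dz": 0, "rx": 0, "ry": 0, "rz": -0.192},
    {"dx": -0.0207, "dy": -0.0025, "dz": 0, "rx": 0, "ry": 0, "rz": -0.284},
    {"dx": -0.0245, "dy": -0.0027, "dz": 0, "rx": 0, "ry": 0, "rz": -0.375},
    {"dx": -0.0283, "dy": -0.0026, "dz": 0, "rx": 0, "ry": 0, "rz": -0.468},
    {"dx": -0.032, "dy": -0.0021, "dz": 0, "rx": 0, "ry": 0, "rz": -0.559},
    {"dx": -0.0355, "dy": -0.0013, "dz": 0, "rx": 0, "ry": 0, "rz": -0.645},
    {"dx": -0.0388, "dy": -0.0003, "dz": 0, "rx": 0, "ry": 0, "rz": -0.732}
  ]
}}

```text
clock: 5.45
tool_pos: [0.5642, -0.0351, 0.1604]
ee_rot: [0.988, -0.155, 0.001, -0.0]
force: [2.4, -1.5, -1.2]
grip_width: 0.0003
```

```bash
python3 - <<'E'
from h import *
s=arm.read_state();print(s["clock"],s["tool_pos"].round(4),s["force"].round(1),R.from_quat(s["ee_rot"]).as_matrix()[:,0].round(3))
a=arm.camera("scene");b=arm.camera("side")
cv2.imwrite("pics/z4.png",np.hstack([cv2.resize(a[190:310,220:340],(400,400),interpolation=2),cv2.resize(b[200:320,245:365],(400,400),interpolation=2)])[:,:,::-1])
E
```

```text
5.45 [ 0.5642 -0.0351  0.1604] [ 2.4 -1.5 -1.2] [ 0.952 -0.307  0.002]
```

View pics/z4.png

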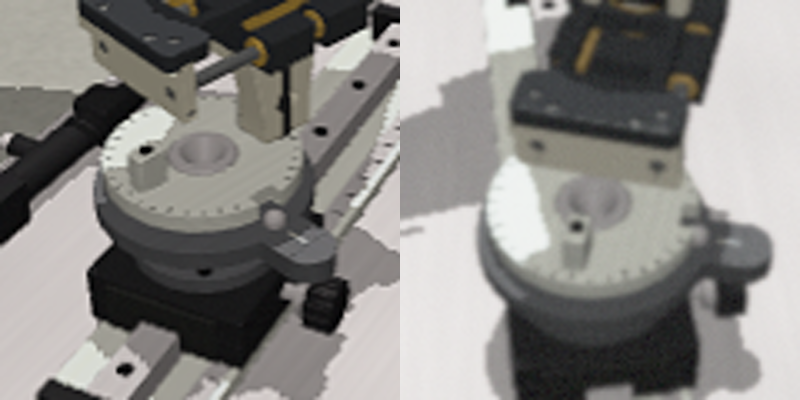

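```bash
python3 - <<'E'
from h import *
p=np.array([.5368,-.0668,.1341])
dS=np.array([146,150])/3.333+[220,190];dD=np.array([577-400,226])/3.333+[245,200]
for n,q in (("scene",dS),("side",dD)):
    X=at_z(n,q,p[2]+.022);d=X-p;print(n,np.hypot(*d[:2]).round(4),(np.degrees(np.arctan2(d[1],d[0]))+90).round(1))
for n,q in (("scene",(267,190)),("side",(285,216))):
    o=[220,190] if n=="scene" else [245,200]
    X=at_z(n,np.array(q)/3.333+o,p[2]-.002);d=X-p;print(n,np.hypot(*d[:2]).round(4),(np.degrees(np.arctan2(d[1],d[0]))).round(1))
# check same method on initial pictures (z0)
for n,q,o in (("scene",(131,122),[220,190]),("side",(130,170),[245,210])):
    X=at_z(n,np.array(q)/3.333+o,p[2]+.022);d=X-p;print("init",n,np.hypot(*d[:2]).round(4),(np.degrees(np.arctan2(d[1],d[0]))+90).round(1))
E
```

```text
scene 0.0362 -18.2
side 0.0371 -11.9
scene 0.0461 -7.4
side 0.0503 -13.6
init scene 0.0376 -61.7
init side 0.0361 -57.1
```

Scene and side put the notch at about -15°, close but with differences of several degrees between views. I'll back off the dog, rise and check with the wrist camera.

>>> {"name": "step_arm", "arguments": {
  "series": [
    {"dx": 0.004, "dy": 0, "dz": 0, "rx": 0, "ry": 0, "rz": 0},
    {"dx": 0.008, "dy": 0, "dz": 0, "rx": 0, "ry": 0, "rz": 0},
    {"dx": 0.008, "dy": 0, "dz": -0.025, "rx": 0, "ry": 0, "rz": 0},
    {"dx": 0.008, "dy": 0, "dz": -0.065, "rx": 0, "ry": 0, "rz": 0},
    {"dx": -0.015, "dy": 0.01, "dz": -0.1, "rx": 0, "ry": 0, "rz": 0},
    {"dx": -0.05, "dy": 0.025, "dz": -0.11, "rx": 0, "ry": 0, "rz": 0},
    {"dx": -0.08, "dy": 0.038, "dz": -0.11, "rx": 0, "ry": 0, "rz": 0},
    {"dx": -0.087, "dy": 0.038, "dz": -0.11, "rx": 0, "ry": 0, "rz": 0},
    {"dx": -0.087, "dy": 0.038, "dz": -0.11, "rx": 0, "ry": 0, "rz": 0},
    {"dx": -0.087, "dy": 0.038, "dz": -0.11, "rx": 0, "ry": 0, "rz": 0}
  ]
}}

```text
clock: 6.55
tool_pos: [0.4698, -0.0445, 0.2696]
ee_rot: [0.988, -0.157, 0.0, 0.0]
force: [0.2, 0.9, 0.5]
grip_width: 0.0006
```

```bash
python3 look.py w5 pin notch dog_left dog_right; python3 - <<'E'
import cv2
a=cv2.imread("pics/w5.png")[20:200,220:420]
cv2.imwrite("pics/z5.png",cv2.resize(a,None,fx=3.3,fy=3.3,interpolation=2))
E
```

```text
6.55 [ 0.4698 -0.0445  0.2696] [ 0.95  -0.311  0.   ] [ 0.32  0.   -0.38  0.   -1.19  0.93] [0.2 0.9 0.5] 0.0006002988903078801
pin [(array([317.2,  44.7]), 0.91)]
notch [(array([317.3,  40.8]), 0.74), (array([375.3, 113.9]), 0.17)]
dog_left [(array([273.2, 116.3]), 0.75)]
dog_right [(array([375., 111.]), 0.67)]
```

View pics/z5.png

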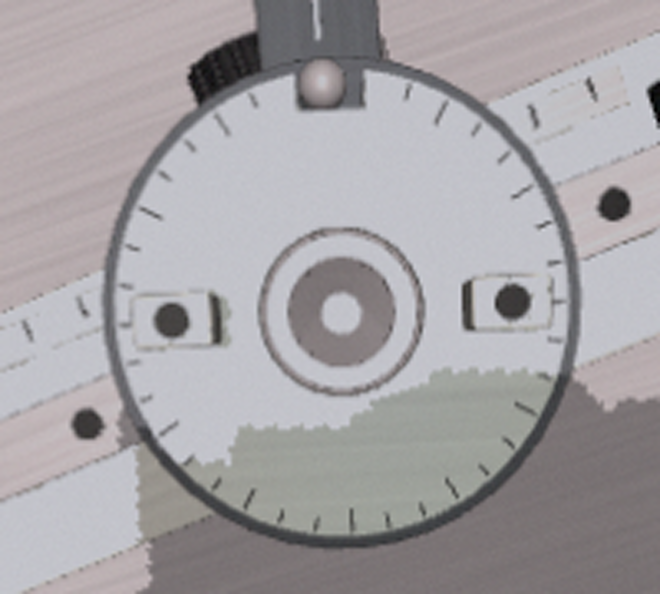

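The close-up shows the notch centre at crop column 332 and the pin at 321, so the pin is 2.6 mm on the counter-clockwise side. The ring needs about 2.8° more. I'll come back down behind the dog.

>>> {"name": "step_arm", "arguments": {
  "series": [
    {"dx": 0.03, "dy": -0.013, "dz": 0, "rx": 0, "ry": 0, "rz": 0},
    {"dx": 0.065, "dy": -0.028, "dz": 0, "rx": 0, "ry": 0, "rz": 0},
    {"dx": 0.095, "dy": -0.038, "dz": 0.005, "rx": 0, "ry": 0, "rz": 0},
    {"dx": 0.095, "dy": -0.038, "dz": 0.035, "rx": 0, "ry": 0, "rz": 0},
    {"dx": 0.095, "dy": -0.038, "dz": 0.065, "rx": 0, "ry": 0, "rz": 0},
    {"dx": 0.095, "dy": -0.038, "dz": 0.09, "rx": 0, "ry": 0, "rz": 0},
    {"dx": 0.095, "dy": -0.038, "dz": 0.105, "rx": 0, "ry": 0, "rz": 0},
    {"dx": 0.095, "dy": -0.038, "dz": 0.11, "rx": 0, "ry": 0, "rz": 0},
    {"dx": 0.095, "dy": -0.038, "dz": 0.11, "rx": 0, "ry": 0, "rz": 0},
    {"dx": 0.09, "dy": -0.038, "dz": 0.11, "rx": 0, "ry": 0, "rz": 0}
  ]
}}

```text
clock: 7.8
tool_pos: [0.5672, -0.0365, 0.1602]
ee_rot: [0.988, -0.157, 0.001, -0.0]
force: [0.2, 0.5, 0.2]
grip_width: 0.0006
```

>>> {"name": "step_arm", "arguments": {
  "series": [
    {"dx": -0.0015, "dy": 0, "dz": 0, "rx": 0, "ry": 0, "rz": 0},
    {"dx": -0.003, "dy": 0, "dz": 0, "rx": 0, "ry": 0, "rz": 0},
    {"dx": -0.0036, "dy": -0.0002, "dz": 0, "rx": 0, "ry": 0, "rz": -0.016},
    {"dx": -0.0042, "dy": -0.0005, "dz": 0, "rx": 0, "ry": 0, "rz": -0.032},
    {"dx": -0.0049, "dy": -0.0008, "dz": 0, "rx": 0, "ry": 0, "rz": -0.049},
    {"dx": -0.0049, "dy": -0.0008, "dz": 0, "rx": 0, "ry": 0, "rz": -0.049},
    {"dx": -0.0049, "dy": -0.0008, "dz": 0, "rx": 0, "ry": 0, "rz": -0.049},
    {"dx": -0.002, "dy": -0.0008, "dz": 0, "rx": 0, "ry": 0, "rz": -0.049},
    {"dx": 0.001, "dy": -0.0008, "dz": 0, "rx": 0, "ry": 0, "rz": -0.049},
    {"dx": 0.001, "dy": -0.0008, "dz": 0, "rx": 0, "ry": 0, "rz": -0.049}
  ]
}}

```text
clock: 8.8
tool_pos: [0.5673, -0.0362, 0.159]
ee_rot: [0.991, -0.133, -0.001, 0.0]
force: [0.6, 0.6, -0.9]
grip_width: 0.0002
```

```bash
python3 - <<'E'
from h import *
s=arm.read_state();print(s["clock"],s["tool_pos"].round(4),s["force"].round(1),R.from_quat(s["ee_rot"]).as_matrix()[:,0].round(3))
a=arm.camera("scene");b=arm.camera("side")
cv2.imwrite("pics/z6.png",np.hstack([cv2.resize(a[190:310,220:340],(400,400),interpolation=2),cv2.resize(b[200:320,245:365],(400,400),interpolation=2)])[:,:,::-1])
E
```

```text
8.8 [ 0.5673 -0.0362  0.159 ] [ 0.6  0.6 -0.9] [ 0.965 -0.264 -0.001]
```

View pics/z6.png

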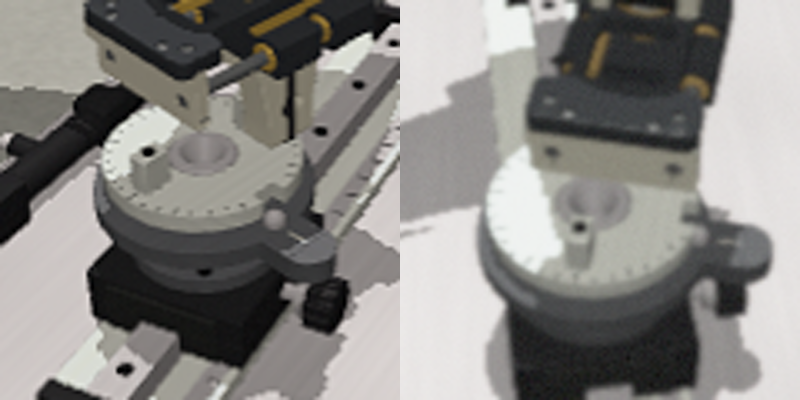

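The scene and side views agree that the notch is now at the pin. Next I'll shift outward so the tips clear the spigot, then press down in small steps on the ring face.

>>> {"name": "step_arm", "arguments": {
  "series": [
    {"dx": 0.001, "dy": -0.005, "dz": 0, "rx": 0, "ry": 0, "rz": 0},
    {"dx": 0.001, "dy": -0.01, "dz": 0, "rx": 0, "ry": 0, "rz": 0},
    {"dx": 0.001, "dy": -0.01, "dz": 0, "rx": 0, "ry": 0, "rz": 0},
    {"dx": 0.001, "dy": -0.01, "dz": 0.002, "rx": 0, "ry": 0, "rz": 0},
    {"dx": 0.001, "dy": -0.01, "dz": 0.004, "rx": 0, "ry": 0, "rz": 0},
    {"dx": 0.001, "dy": -0.01, "dz": 0.006, "rx": 0, "ry": 0, "rz": 0},
    {"dx": 0.001, "dy": -0.01, "dz": 0.0075, "rx": 0, "ry": 0, "rz": 0},
    {"dx": 0.001, "dy": -0.01, "dz": 0.009, "rx": 0, "ry": 0, "rz": 0},
    {"dx": 0.001, "dy": -0.01, "dz": 0.01, "rx": 0, "ry": 0, "rz": 0},
    {"dx": 0.001, "dy": -0.01, "dz": 0.01, "rx": 0, "ry": 0, "rz": 0}
  ]
}}

```text
clock: 9.9
tool_pos: [0.5712, -0.0268, 0.1499]
ee_rot: [0.991, -0.133, 0.0, -0.0]
force: [-1.2, -0.2, 4.1]
grip_width: 0.0004
```

The force is about 4 N and the tip is moving down with the ring. I'll continue.

>>> {"name": "step_arm", "arguments": {
  "series": [
    {"dx": 0, "dy": 0, "dz": 0.0005, "rx": 0, "ry": 0, "rz": 0},
    {"dx": 0, "dy": 0, "dz": 0.001, "rx": 0, "ry": 0, "rz": 0},
    {"dx": 0, "dy": 0, "dz": 0.0015, "rx": 0, "ry": 0, "rz": 0},
    {"dx": 0, "dy": 0, "dz": 0.002, "rx": 0, "ry": 0, "rz": 0},
    {"dx": 0, "dy": 0, "dz": 0.0025, "rx": 0, "ry": 0, "rz": 0},
    {"dx": 0, "dy": 0, "dz": 0.003, "rx": 0, "ry": 0, "rz": 0},
    {"dx": 0, "dy": 0, "dz": 0.0035, "rx": 0, "ry": 0, "rz": 0},
    {"dx": 0, "dy": 0, "dz": 0.004, "rx": 0, "ry": 0, "rz": 0},
    {"dx": 0, "dy": 0, "dz": 0.0045, "rx": 0, "ry": 0, "rz": 0},
    {"dx": 0, "dy": 0, "dz": 0.0045, "rx": 0, "ry": 0, "rz": 0}
  ]
}}

```text
clock: 10.9
tool_pos: [0.5715, -0.027, 0.1462]
ee_rot: [0.991, -0.133, 0.001, 0.0]
force: [-2.5, -1.4, 10.3]
grip_width: 0.0007
```

>>> {"name": "step_arm", "arguments": {
  "series": [
    {"dx": 0, "dy": 0, "dz": 0.0003, "rx": 0, "ry": 0, "rz": 0},
    {"dx": 0, "dy": 0, "dz": 0.0006, "rx": 0, "ry": 0, "rz": 0},
    {"dx": 0, "dy": 0, "dz": 0.0009, "rx": 0, "ry": 0, "rz": 0},
    {"dx": 0, "dy": 0, "dz": 0.0012, "rx": 0, "ry": 0, "rz": 0},
    {"dx": 0, "dy": 0, "dz": 0.0015, "rx": 0, "ry": 0, "rz": 0},
    {"dx": 0, "dy": 0, "dz": 0.0015, "rx": 0, "ry": 0, "rz": 0},
    {"dx": 0, "dy": 0, "dz": 0.0015, "rx": 0, "ry": 0, "rz": 0},
    {"dx": 0, "dy": 0, "dz": 0.0015, "rx": 0, "ry": 0, "rz": 0},
    {"dx": 0, "dy": 0, "dz": 0.0015, "rx": 0, "ry": 0, "rz": 0},
    {"dx": 0, "dy": 0, "dz": 0.0015, "rx": 0, "ry": 0, "rz": 0}
  ]
}}

```text
clock: 11.9
tool_pos: [0.5721, -0.0273, 0.146]
ee_rot: [0.991, -0.133, 0.001, 0.0]
force: [-5.0, -1.7, 18.2]
grip_width: 0.0001
```

```bash
python3 - <<'E'
from h import *
s=arm.read_state();print(s["clock"],s["tool_pos"].round(4),s["force"].round(1))
a=arm.camera("scene");b=arm.camera("side")
cv2.imwrite("pics/z7.png",np.hstack([cv2.resize(a[190:310,220:340],(400,400),interpolation=2),cv2.resize(b[200:320,245:365],(400,400),interpolation=2)])[:,:,::-1])
E
```

```text
11.9 [ 0.5721 -0.0273  0.146 ] [-5.  -1.7 18.2]
```

View pics/z7.png

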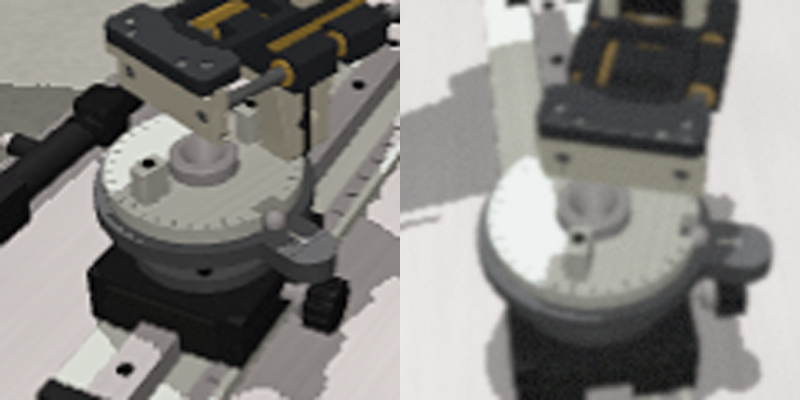

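The tip stops firmly at z 0.127 with 18 N, and the spigot now stands well above the ring. I'll lift straight off and inspect.

>>> {"name": "step_arm", "arguments": {
  "series": [
    {"dx": 0, "dy": 0, "dz": -0.003, "rx": 0, "ry": 0, "rz": 0},
    {"dx": 0, "dy": 0, "dz": -0.01, "rx": 0, "ry": 0, "rz": 0},
    {"dx": 0, "dy": 0, "dz": -0.03, "rx": 0, "ry": 0, "rz": 0},
    {"dx": 0, "dy": 0, "dz": -0.07, "rx": 0, "ry": 0, "rz": 0},
    {"dx": -0.025, "dy": 0.015, "dz": -0.105, "rx": 0, "ry": 0, "rz": 0},
    {"dx": -0.065, "dy": 0.035, "dz": -0.125, "rx": 0, "ry": 0, "rz": 0},
    {"dx": -0.095, "dy": 0.048, "dz": -0.125, "rx": 0, "ry": 0, "rz": 0},
    {"dx": -0.095, "dy": 0.048, "dz": -0.125, "rx": 0, "ry": 0, "rz": 0},
    {"dx": -0.095, "dy": 0.048, "dz": -0.125, "rx": 0, "ry": 0, "rz": 0},
    {"dx": -0.095, "dy": 0.048, "dz": -0.125, "rx": 0, "ry": 0, "rz": 0}
  ]
}}

```text
clock: 13.0
tool_pos: [0.4674, -0.0477, 0.2685]
ee_rot: [0.991, -0.133, -0.0, 0.0]
force: [-0.3, 1.5, 0.1]
grip_width: 0.0002
```

```bash
python3 look.py w8 pin; python3 - <<'E'
from h import *
a=cv2.imread("pics/w8.png")[20:200,220:400]
b=arm.camera("side")[200:320,245:365,::-1]; c=arm.camera("scene");save(c,"scene8.png");c=c[190:310,220:340,::-1]
cv2.imwrite("pics/z8.png",np.hstack([cv2.resize(x,(266,266),interpolation=2) for x in (a,b,c)]))
cv2.imwrite("pics/z8w.png",cv2.resize(a,(594,594),interpolation=2))
E
```

```text
13.0 [ 0.4674 -0.0477  0.2685] [ 0.965 -0.263 -0.   ] [ 0.32 -0.   -0.38  0.   -1.19  0.99] [-0.3  1.5  0.1] 0.0002384266008858396
pin [(array([320.1,  39.1]), 0.97)]
```

View pics/z8w.png

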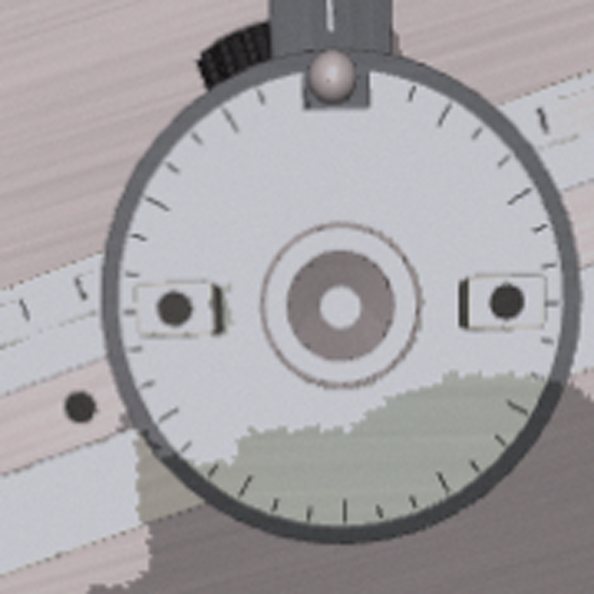

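View pics/z8.png

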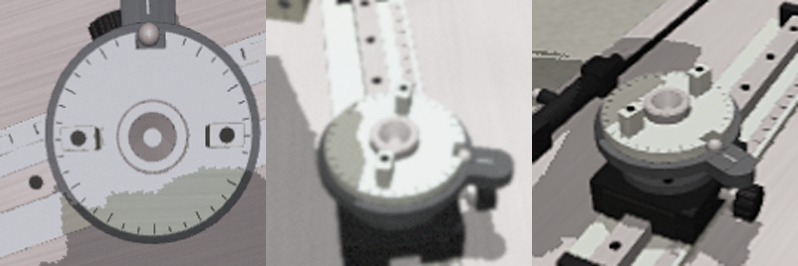

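View pics/scene8.png

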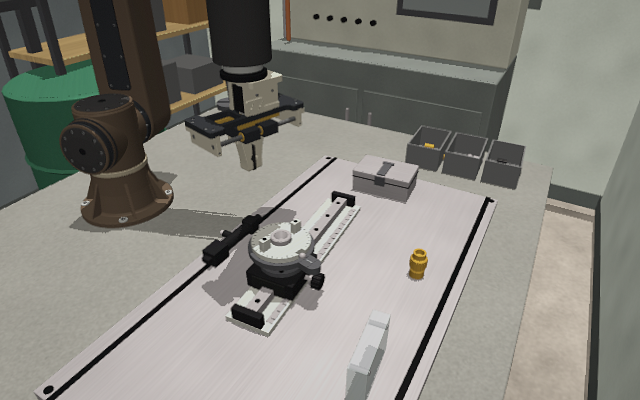

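```bash
python3 -c "
from h import *
print(arm.read_state()['clock'],arm.finish_job())"
```

```text
the job is handed in; nothing more can be done
13.2 None
```

The clocking ring is turned onto its pin and pressed home, and I handed the job in at 13.2 s of the 42 s allowed.

**Turning:** I pushed dog_left counter-clockwise with the closed fingertips through about 42°. A wrist picture then showed the notch still 2.6 mm short of the pin, so I pushed a further 2.8°.

**Pressing:** I pressed straight down on the ring's face until it hit a firm stop. At the stop, 1.5 mm more commanded travel moved the tip only 0.2 mm, and the force rose to 18 N against about 5 N for the O-ring.

**Last checks:**
- The pin sits near the middle of the notch in the wrist picture.
- The spacing of the dogs in that picture gives a drop of about 8.3 mm, good to about 1 mm. Fully seated is 8.2 mm.
- In the scene and side pictures the spigot stands well clear of the ring's face.
- The other parts look unmoved in the scene picture, and the gripper is clear and touching nothing.

**Disagreements:**
- During the turn, the scene and side cameras differed by several degrees on the ring's angle, so I went by the wrist camera.
- My estimate of the starting face height (0.134 m) against the fingertip's stop (0.127 m) gives only 7 mm of travel. I put this down to 1–2 mm of height error, since the firm stop and the dog spacing both say it is seated. I did not press a second time to confirm.

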